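# Morning start-up check of the drum sander

### The arm

A 6-joint arm with a two-finger parallel gripper is mounted at the origin on the work surface. World frame = base frame: x ahead of the robot, y to its left, z up, the work surface at z = 0. Lengths are in m, angles in rad, forces in N, time in s.
With the tool pointing down it reaches from about 0.25 to 0.725 m from the base axis. Payload 4 kg.
Tool frame: the origin (TCP) lies at the very end of the fingers, on their centre line; the grasp point (between the pads) lies 19 mm behind it; z points along the fingers, y is the line along which they close (so a half turn about z gives the same grasp; the last joint's range is limited). The gripper opens to 85 mm and grips with 20 to 120 N. Pads are 22 mm wide; open, the fingers measure 114 mm over their backs; the gripper's body (76 mm by 85 mm) begins 54 mm behind the grasp point. The pads swing forward as they close: fully open they stand 13 mm farther back than shut.
Start: joints at [-1.197, 0.241, 0.005, 1.335, 0, 1.571], TCP at [0.183, -0.465, 0.231] pointing down, gripper open.
Joint ranges: [-2.72, 2.72], [-1.05, 1.87], [-1.09, 1.28], [-1.99, 2.15], [-1.42, 1.44], [-3.14, 3.14]. Speed limits (rad/s): [2.79, 2.79, 3.14, 3.14, 3.14, 3.14].

### API

Orientations are given as a 3x3 rotation matrix whose columns are the frame's x, y, z axes.
In Python, from bench import r, capture gives the robot as it stands.
- The arm moves only by the tool play_rows, never from a script. Its argument "steps" is text: rows parted by semicolons, each of 7 numbers parted by spaces: the shift along the tool's x, y, z in m, then the turn, a rotation vector about the tool's x, y, z in degrees, then the opening, from -1 (shut) to 1 (fully open). In form: tx ty tz ax ay az gripper; .... A call has 1 to 8 rows; each row shifts and turns the commanded pose from where the row before left it, along the tool's axes as they then stand; what a row does not reach is not made up. A row lasts 1/8 s, in which the tool goes at most 62.5 mm and 10.7 degrees, less where a joint would pass 70% of its speed; a pose out of reach is approached as far as the arm can. A call is refused whole if a number of a shift passes 0.0625 or a number of a turn 10.7, either way. A call with a gripper value outside its range is refused whole. The fingers move at their own pace and stop on an object; "squeeze" is the grip in N (left out, the last holds). Time passes only in rows, so rows that do not move let the fingers close. It gives the time, the measured TCP pose, the force, the opening and the grip force at its end, in the units of the state.
- r.get_obs(): the state, without advancing time (a new reading comes with each control period).
- capture(name): name is "scene" or "side" or "wrist"; returns a dict with "img" (400x640x3 uint8, red, green, blue), "z_map" (400x640 float32, m along the optical axis (not along the pixel's ray), 0 where there is no reading), "mtx" (3x3 intrinsics, pixels), "rvec" (rotation vector, rad) and "tvec" (3), from world to camera coordinates, as OpenCV has them. Camera axes: x right, y down, z forward; pixel columns grow to the right and rows downward; lengths in m; the calibration is good to about 2 mm. The wrist camera is an equidistant fisheye: a pixel r from the principal point sees the ray r / f radians off the axis. A picture is of the moment at which its call begins.
- r.close_job(): hands the job in; it is judged then, once.
The state is a dict: "clock": time; "joint_pos": joint angles; "qd": joint speeds; "joint_torque": joint torques, N m; "tcp_pos": TCP position; "tool_rot": TCP orientation; "contact_force": force on the tool from outside, world axes, zero at the start; "torque": the same for the moment, N m; "grip_width": finger opening in m; "grip_force": force on a finger pad.
Only numpy, scipy, OpenCV 4.12 (cv2) and the standard library are available. Lean on these libraries where they do the work, as an engineer would, in place of code of your own. Each camera call takes 0.05 s, during which the arm holds its last target. There are 200 camera calls.

### The job

Get the drum sander ready for the shift: first clear every loose wooden temple blank off the bench top into the blue basket. Then test the breaker: hold its yellow test button down until the red lever has dropped, let the button go, and lift the lever fully back up so that it stays. Only then take the red-headed key from its wooden stand, push it fully home in the switch, turn it clockwise as far as it goes and leave it in there, without disturbing the other things on the bench.

Things in the scene. Friction and masses are not known exactly. Their poses are not given: they have to be found in the camera images.
- blank1: wooden spectacle temple blank lying flat (pale, dark or mid-brown wood), 12 mm thick. Origin: on its underside, about its balance point. Straight part 16 mm wide from x = -55 to +30 mm of the origin; beyond, a 14 mm wide tail bends 0.36 rad towards -y and ends near x = +74, y = -18 mm. z is up. Two to four of the four blanks are present
- blank2: as blank1, another blank
- blank3: as blank1, another blank
- blank4: as blank1, another blank
- basket: fixed blue open basket, 260 (x) x 200 (y) x 60 mm high, walls and floor 5 mm. Origin: centre of its underside
- breaker: fixed grey breaker box, 120 (x) x 180 (y) x 70 mm high, front to -x. Origin: centre of its underside. The button is at x = -22, y = +55 mm, the lever's hinge at x = 0, y = -35 mm, 74 mm high
- test_button_top (a point): centre of the top of the round yellow push button (26 mm across, 19 mm above the box), pressed straight down against a spring of about 5 N at full travel
- test_button (a joint): travel of the button, m: 0 out, 0.008 fully down. Pressed, it trips the lever
- lever_bar (a point): middle of the lever's red cross bar: round, 14 mm thick, 40 mm long along the box's y, free ends. It is 58 mm from the hinge, whose axis is along the box's y. The bar can be gripped across its two ends from above, or pushed
- lever (a joint): lever angle, rad: 0 up (on; leaning 0.15 rad past upright, to the box's +x, kept there by its own weight), 1.15 dropped (off; leaning 1.0 rad from upright towards the box's -x side). It falls to whichever side of upright it is on
- switch: fixed yellow key-switch box, 110 x 110 x 50 mm high. Origin: centre of its underside. The steel key cylinder stands 30 mm above the box at its centre, 56 mm across
- rotor_top (a point): centre of the mouth of the key slot in the cylinder's top face, 80 mm above the bench. It turns with the cylinder: its x axis lies along the slot. The slot is 16 x 8 mm and 30 mm deep
- rotor (a joint): angle of the key cylinder, rad, growing clockwise seen from above: 0 off, stop at 1.25 (run). It has friction and stays where it is left. The key has some 0.15 rad of play in the slot, so turn it a little further than the cylinder must go
- key_stand: fixed dark wooden block 80 x 80 x 45 mm high with a slot in its top in which the key stands upright. Origin: centre of its underside
- key: loose key, standing upright in its stand, blade down. Origin: foot of the blade, z up, x along the blade's width. Blade 14 (x) x 6 (y) mm, 26 mm long, its lowest 5 mm narrower; above it a shoulder 24 x 10 mm from 26 to 36 mm and a flat red head 36 (x) x 10 (y) mm from 36 to 66 mm. The shoulder stops it when fully home, 26 mm deep, in stand or switch. It fits either way round
- front: bystander, to be left alone: unglazed wooden spectacle front lying flat, 42 x 120 x 7 mm, fragile finished work. Origin: on its underside
- sleeve: bystander, to be left alone: brown abrasive sleeve standing upright, 60 mm across, 70 high. Origin: on its underside
- sand_block: bystander, to be left alone: cork sanding block 50 x 80 x 35 mm. Origin: on its underside
- glue: bystander, to be left alone: closed glue jar, 60 mm across, 100 high. Origin: on its underside
- driver: bystander, to be left alone: screwdriver lying flat. Origin: on its underside
- brush: bystander, to be left alone: brush lying flat. Origin: on its underside
Not all that is in view belongs to the job. Leave any green or turquoise look-alike of the blank1 alone.

How it is judged:
On the way, in this order (a step that is already met when the one before it is completed fails the run):
1. every blank present is in the basket (x of blank1 in the frame of basket between -0.12 and 0.12 m and y of blank1 in the frame of basket between -0.09 and 0.09 m and z of each of blank1, blank2, blank3, blank4 in the frame of basket below 0.045 m and x of blank2 in the frame of basket between -0.12 and 0.12 m and y of blank2 in the frame of basket between -0.09 and 0.09 m and x of blank3 in the frame of basket between -0.12 and 0.12 m and y of blank3 in the frame of basket between -0.09 and 0.09 m and x of blank4 in the frame of basket between -0.12 and 0.12 m and y of blank4 in the frame of basket between -0.09 and 0.09 m), for 0.2 s.
2. the test button is held down and the lever has dropped (value of joint test_button above 0.004 m and value of joint lever above 0.9 rad), for 0.1 s.
3. the button is out again and the lever is back up (value of joint test_button below 0.002 m and value of joint lever below 0.08 rad), for 0.2 s.
4. the key is fully home in the switch, not yet turned (z of key in the frame of rotor_top below -0.021 m and horizontal distance between key and rotor_top below 0.004 m and angle between key's own z axis and vertical below 0.12 rad and value of joint rotor below 0.6 rad), for 0.1 s.
5. the key, fully home, is turned clockwise to the stop (z of key in the frame of rotor_top below -0.021 m and horizontal distance between key and rotor_top below 0.004 m and angle between key's own z axis and vertical below 0.12 rad and value of joint rotor above 1.05 rad), for 0.2 s.
At the end, for the whole second after the job is handed in: Every blank present rests in the basket (origin inside its walls, under 45 mm up); lever up (under 0.08 rad), button out (under 2 mm); the key upright in the switch, at least 21 of 26 mm deep, centred within 4 mm, cylinder turned past 1.05 rad; all at rest (all of step 1 and all of step 3 and all of step 5 and linear speed of key below 0.02 m/s and linear speed of each of blank1, blank2, blank3, blank4 below 0.03 m/s); the robot touches nothing.
It fails at once if a bystander (spectacle front, sleeve, sanding block, glue, screwdriver, brush) is shifted by more than 30 mm (distance of any of front, sleeve, sand_block, glue, driver, brush from where it was at the start of the episode above 0.03 m).
Of blank1, blank2, blank3, blank4 only 2 to 4 are there at a start; the rules pass over those that are not, and their reading is None.
At some moment in a run one of blank1, blank2, blank3, blank4 may be knocked a few centimetres aside while the robot is not near it.
It also fails if it takes over 210 s, if anything falls off the work surface, if the arm or the gripper's body presses on something with over 40 N, if the wrist force passes 120 N, or if a joint passes its speed limit or range.

## Working session

There is one attempt and no reset: what is moved stays moved. The work goes in short steps, Python scripts to look and compute and a tool call to move; the robot and the scene stay as the last step left them, time stands still between calls to the robot, and variables do not carry over. Pictures are saved under pics/ and viewed, at most 16 in all, crops included, and the job is handed in when it is done.

Besides the shell and the picture viewer there is one more tool, called after "Call:" as name(argument=value, ...), one argument or row to a line, values as JSON. play_rows: Moves the arm, as the interface text tells. Its arguments: {"type":"object","properties":{"steps":{"type":"string"},"squeeze":{"type":"number"}},"required":["steps"]}

```bash
ls; mkdir -p pics
cat > h.py <<'E'
import numpy as np, cv2
from bench import r, capture
def get(name):
    c=capture(name); c['R']=cv2.Rodrigues(np.array(c['rvec'],float))[0]; c['t']=np.array(c['tvec'],float).ravel(); c['K']=np.array(c['mtx'],float); return c
def save(c,f): cv2.imwrite('pics/'+f,cv2.cvtColor(c['img'],cv2.COLOR_RGB2BGR))
def cloud(c):
    # world point per pixel from the depth map (pinhole cameras)
    v,u=np.mgrid[:400,:640]; K=c['K']; z=c['z_map']
    P=np.stack([(u-K[0,2])/K[0,0]*z,(v-K[1,2])/K[1,1]*z,z],-1)
    return (P-c['t'])@c['R']
def ray(c,u,v,h):
    K=c['K']; d=np.array([(u-K[0,2])/K[0,0],(v-K[1,2])/K[1,1],1])@c['R']; o=-c['R'].T@c['t']
    return o+d*(h-o[2])/d[2]
E
python3 - <<'E'
from h import *
a=get('scene');b=get('side')
for c,n in((a,'scene'),(b,'side')):
    save(c,n+'0.png'); print(n,-c['R'].T@c['t'],c['K'].tolist()); np.savez(n+'0.npz',**{k:c[k] for k in('img','z_map','R','t','K')})
o=r.get_obs();print(o)
E
```

```text
pics
scene [ 0.89702095 -0.64424114  1.09525672] [[472.4099008989837, 0.0, 324.0629481741587], [0.0, 472.4099008989837, 200.51772381098021], [0.0, 0.0, 1.0]]
side [0.09836879 0.65407472 0.94898438] [[402.5383962574052, 0.0, 321.22972840918794], [0.0, 402.5383962574052, 197.611831364782], [0.0, 0.0, 1.0]]
{'clock': 0.1, 'joint_pos': array([-1.19700468e+00,  2.41319398e-01,  3.87098094e-03,  1.33516495e+00,
       -2.59013012e-05,  1.57078693e+00]), 'qd': array([ 9.37550842e-04, -2.27196174e-03,  2.60649786e-03, -1.02424433e-03,
        4.14204133e-05,  1.64440098e-03]), 'joint_torque': array([-8.28646421e-05, -3.73137546e+01,  2.53010184e+01,  1.08809824e-02,
       -5.36833443e-05,  1.17424841e-05]), 'tcp_pos': array([ 0.18236745, -0.46496983,  0.23051565]), 'tool_rot': array([[ 9.30946078e-01,  3.65156030e-01, -6.87600061e-04],
       [ 3.65156676e-01, -9.30944559e-01,  1.68211204e-03],
       [-2.58841820e-05, -1.81703736e-03, -9.99998349e-01]]), 'contact_force': array([0.89310366, 0.17607738, 0.0519017 ]), 'torque': array([-0.00540106,  0.0048632 ,  0.01317899]), 'grip_force': 0.0, 'grip_width': 0.08510511391781139}
```

View pics/scene0.png

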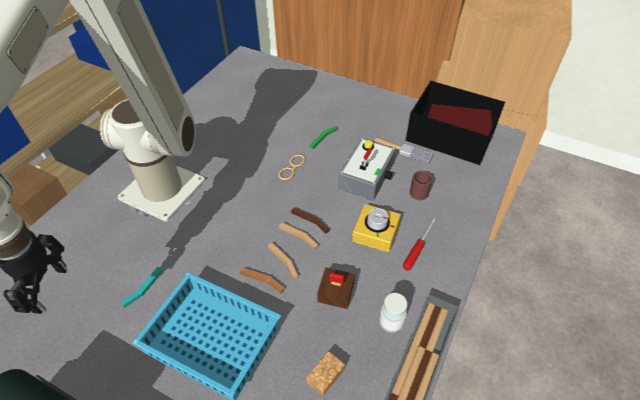

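View pics/side0.png

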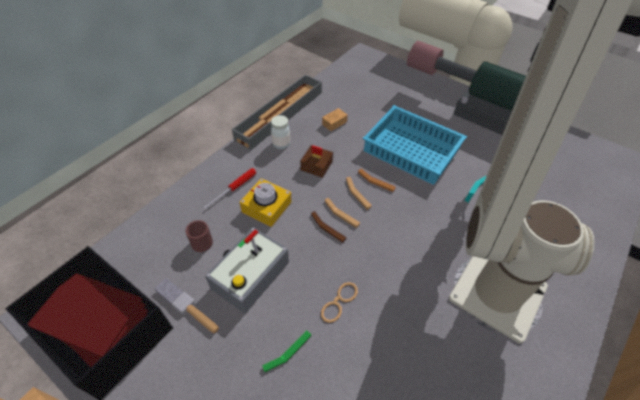

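Scene view: the possible blanks are dark (310,220), pale (299,235), mid (284,260) and mid-brown (263,278). These four are wooden and loose. The green (323,136) and turquoise (142,287) ones are decoys, and the strips in the tray (420,350) aren't on the bench top. Also in view: basket (208,333), breaker (367,167) with yellow button (368,146), switch (377,225), key in its stand (336,283).

```bash
cat >> h.py <<'E'
def load(n): return dict(np.load(n+'0.npz'))
def blanks(c,roi=None):
    """wooden things 4..20 mm high between the devices: centroid, rect"""
    P=cloud(c); hsv=cv2.cvtColor(c['img'],cv2.COLOR_RGB2HSV); h,s,v=cv2.split(hsv)
    m=((h<22)&(s>70)&(P[...,2]<.03)&(P[...,2]>-.01)&(c['z_map']>0))
    m=cv2.morphologyEx(m.astype(np.uint8),cv2.MORPH_OPEN,np.ones((2,2)))
    n,L,st,ce=cv2.connectedComponentsWithStats(m)
    out=[]
    for i in range(1,n):
        if st[i,4]<80: continue
        vv,uu=np.nonzero(L==i); W=np.array([ray(c,u,v,.010)[:2] for u,v in zip(uu,vv)])
        zz=np.median(P[L==i][:,2]); (cx,cy),(w,hh),a=cv2.minAreaRect(W.astype(np.float32)*1000)
        if not(60<max(w,hh)<190 and min(w,hh)<60): continue
        out.append(dict(px=ce[i].round(),n=st[i,4],z=zz,W=W,c=W.mean(0),rect=(w,hh)))
    return out
def blank_pose(W):
    """straight part axis and origin; x towards the tail"""
    m=W.mean(0); d=np.linalg.svd(W-m,full_matrices=False)[2][0]; s=(W-m)@d
    n=np.array([-d[1],d[0]]); bins=np.linspace(s.min()+.004,s.max()-.004,12); cl=[]
    for a,b in zip(bins[:-1],bins[1:]):
        k=(s>=a)&(s<b); cl.append(((a+b)/2,((W[k]-m)@n).mean()))
    cl=np.array(cl)
    def fit(q): p=np.polyfit(q[:,0],q[:,1],1); return p,np.abs(np.polyval(p,q[:,0])-q[:,1]).max()
    f1,e1=fit(cl[:7]); f2,e2=fit(cl[4:])
    if e1<e2: p,sgn,end=f1,1,s.min()
    else: p,sgn,end=f2,-1,s.max()
    ax=sgn*(d+p[0]*n); ax/=np.linalg.norm(ax)
    o=m+d*end+n*np.polyval(p,end)+ax*.055
    return o,np.arctan2(ax[1],ax[0]),(e1,e2)
E
python3 - <<'E'
from h import *
for n in('scene','side'):
    c=load(n)
    for b in blanks(c):
        o,a,e=blank_pose(b['W']); print(n,b['px'],b['n'],'z%.3f'%b['z'],b['c'].round(3),np.round(b['rect']),'o',o.round(3),'a %.2f'%a,np.round(e,4))
    P=cloud(c);hsv=cv2.cvtColor(c['img'],cv2.COLOR_RGB2HSV);h,s,v=cv2.split(hsv);z=P[...,2]
    def rep(nm,m,h0=None):
        m=cv2.morphologyEx(m.astype(np.uint8),cv2.MORPH_OPEN,np.ones((2,2)))
        k,L,st,ce=cv2.connectedComponentsWithStats(m)
        for i in range(1,k):
            if st[i,4]<15: continue
            q=P[L==i]; q=q[np.isfinite(q).all(1)]
            (cx,cy),(w,hh),a=cv2.minAreaRect(q[:,:2].astype(np.float32)*1000)
            print(n,nm,ce[i].round(),st[i,4],'mean',q.mean(0).round(3),'rect c',np.round([cx,cy]),'wh',np.round([w,hh]),'ang',round(a,1),'z',q[:,2].min().round(3),q[:,2].max().round(3))
    ok=(c['z_map']>0)&(P[...,0]>.1)&(P[...,0]<.85)&(abs(P[...,1])<.7)
    rep('yellow low',ok&(h>18)&(h<32)&(s>150)&(v>100)&(z>.04)&(z<.06))
    rep('yellow hi',ok&(h>18)&(h<32)&(s>150)&(v>100)&(z>.075)&(z<.11))
    rep('red hi',ok&((h<6)|(h>172))&(s>150)&(v>90)&(z>.06))
    rep('breaker top',ok&(s<60)&(z>.063)&(z<.076))
    rep('stand top',ok&(h<20)&(s>70)&(v<120)&(z>.038)&(z<.052))
    rep('basket rim',ok&(h>92)&(h<108)&(s>100)&(z>.052)&(z<.068))
    rep('tall80',ok&(z>.074)&(z<.086)&(s<60))
E
```

```text
scene [389. 144.] 114 z0.017 [0.552 0.505] [22. 94.] o [0.559 0.506] a 0.03 [0.0011 0.0018]
scene [292. 168.] 174 z0.003 [0.32  0.259] [125.  48.] o [0.322 0.268] a -1.53 [0.0038 0.0043]
scene [311. 220.] 273 z0.010 [0.473 0.1  ] [ 31. 132.] o [0.463 0.104] a -0.04 [0.0002 0.0028]
scene [300. 235.] 295 z0.010 [0.471 0.036] [ 30. 135.] o [0.46  0.039] a -0.04 [0.0004 0.0031]
scene [414. 256.] 293 z0.022 [0.785 0.119] [114.  25.] o [0.785 0.119] a 1.52 [0.0013 0.0009]
scene [284. 260.] 290 z0.011 [ 0.475 -0.057] [ 26. 137.] o [ 0.465 -0.05 ] a -0.37 [0.0003 0.0026]
scene [263. 279.] 362 z0.010 [ 0.456 -0.135] [133.  31.] o [ 0.444 -0.134] a 0.12 [0.0002 0.0028]
scene [333. 303.] 167 z0.012 [ 0.653 -0.113] [78. 16.] o [ 0.668 -0.11 ] a 0.20 [0.0002 0.0004]
scene [324. 385.] 151 z0.007 [ 0.726 -0.306] [89. 46.] o [ 0.739 -0.308] a -1.78 [0.0005 0.0117]
scene yellow low [378. 228.] 697 mean [0.667 0.131 0.053] rect c [ 741. -212.] wh [117. 911.] ang 12.5 z -0.009 1.095
scene yellow hi [369. 145.] 48 mean [0.524 0.391 0.088] rect c [533. 367.] wh [20. 83.] ang 20.8 z 0.071 0.138
scene red 
[... 3862 characters left out ...]
4. -76.] wh [75. 82.] ang 13.2 z 0.024 0.08
side basket rim [417. 141.] 875 mean [ 0.417 -0.323  0.056] rect c [348. 100.] wh [ 300. 1178.] ang 10.0 z -0.006 0.949
side tall80 [280. 130.] 43 mean [ 0.784 -0.073  0.075] rect c [786. -74.] wh [45. 20.] ang 42.7 z 0.068 0.081
side tall80 [265. 192.] 222 mean [0.648 0.153 0.077] rect c [651. 151.] wh [51. 53.] ang 23.3 z 0.048 0.084
side tall80 [260. 248.] 20 mean [0.534 0.302 0.078] rect c [535. 301.] wh [11. 11.] ang 36.3 z 0.069 0.086
side tall80 [255. 253.] 24 mean [0.535 0.318 0.079] rect c [534. 317.] wh [17. 12.] ang 69.8 z 0.068 0.084
side tall80 [163. 317.] 16 mean [0.592 0.565 0.069] rect c [607. 557.] wh [11. 46.] ang 62.8 z -0.0 0.08
```

Run:
```python
from h import *
c=load('scene'); im=cv2.cvtColor(c['img'],cv2.COLOR_RGB2BGR)
cv2.imwrite('pics/crop0.png',cv2.resize(im[125:310,230:450],(780,656))[:600])
```

```text
(no output)
```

View pics/crop0.png

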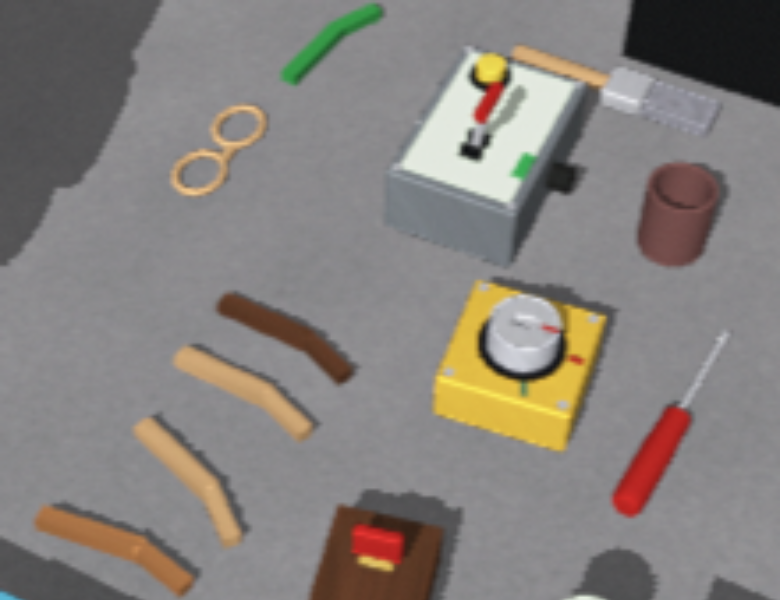

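The two views disagree by about 12 mm, so I'll move the wrist camera over the blanks to settle it.

Call:
play_rows(
  steps="0 0 -0.03 0 0 10.7 1; 0 0 -0.05 0 0 10.7 1; 0 -0.05 -0.05 0 0 0 1; 0.03 -0.055 -0.03 0 0 0 1; 0.05 -0.055 0 0 0 0 1; 0.05 -0.055 0 0 0 0 1; 0.05 -0.055 0 0 0 0 1; 0.04 -0.055 0 0 0 0 1",
)

```text
clock: 1.1
tcp_pos: [0.3734, -0.1808, 0.3821]
tool_rot: [[1.0, 0.0, -0.0], [0.0, -1.0, 0.0], [-0.0, -0.0, -1.0]]
contact_force: [1.3, -0.8, 0.2]
grip_width: 0.0854
grip_force: 0.0
```

Call:
play_rows(
  steps="0.03 -0.055 0 0 0 0 1; 0.028 -0.055 0 0 0 0 1; 0 -0.01 0 0 0 0 1; 0 0 0 0 0 0 1",
)

```text
clock: 1.6
tcp_pos: [0.43, -0.0621, 0.3822]
tool_rot: [[1.0, 0.002, -0.001], [0.002, -1.0, -0.0], [-0.001, 0.0, -1.0]]
contact_force: [-0.1, -0.3, 0.6]
grip_width: 0.0851
grip_force: 0.0
```

Run:
```python
from h import *
o=r.get_obs();print(o['clock'],o['tcp_pos'],o['tool_rot'].round(3))
c=get('wrist');save(c,'w1.png');print(c['K'],-c['R'].T@c['t'],c['R'],c['z_map'].min(),c['z_map'].max())
np.savez('wrist0.npz',**{k:c[k] for k in('img','z_map','R','t','K')})
```

```text
1.6 [ 0.42996599 -0.06212188  0.382153  ] [[ 1.     0.002 -0.001]
 [ 0.002 -1.    -0.   ]
 [-0.001  0.    -1.   ]]
[[309.70691629   0.         323.85830235]
 [  0.         309.70691629 198.22293542]
 [  0.           0.           1.        ]] [ 0.50133469 -0.06149117  0.52492267] [[ 3.62291476e-03 -9.99993413e-01  2.20478970e-04]
 [-9.60169783e-01 -3.41703477e-03  2.79396333e-01]
 [-2.79393739e-01 -1.22392634e-03 -9.60175838e-01]] 0.0 1.7859437
```

View pics/w1.png

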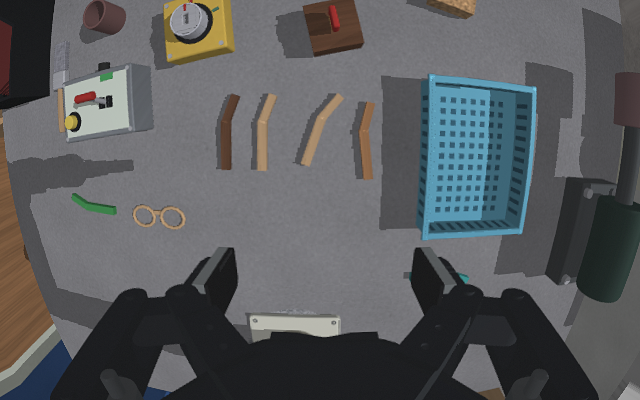

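Wrist view: dark blank (228,132), pale (265,132), mid (322,130), brown (366,140). Basket (478,157), breaker (108,100) with button (72,122) and bar (85,98), switch cylinder (188,20), key (335,18).

```bash
cat >> h.py <<'E'
def fdir(c,u,v):
    K=c['K']; x=(np.asarray(u,float)-K[0,2])/K[0,0]; y=(np.asarray(v,float)-K[1,2])/K[1,1]; th=np.hypot(x,y)+1e-12
    return np.stack([x/th*np.sin(th),y/th*np.sin(th),np.cos(th)],-1)
def fray(c,u,v,h):
    d=fdir(c,u,v)@c['R']; o=-c['R'].T@c['t']
    return (o+d*((h-o[2])/d[...,2])[...,None])[...,:2]
def fcloud(c):
    v,u=np.mgrid[:400,:640]; d=fdir(c,u,v); d=d*(c['z_map']/d[...,2])[...,None]
    return (d-c['t'])@c['R']
def comps(m,k=2,mn=30):
    m=cv2.morphologyEx(m.astype(np.uint8),cv2.MORPH_OPEN,np.ones((k,k)))
    n,L,st,ce=cv2.connectedComponentsWithStats(m)
    return [(ce[i],np.nonzero(L==i)) for i in range(1,n) if st[i,4]>=mn]
def wblanks(c,hgt=.011):
    h,s,v=cv2.split(cv2.cvtColor(c['img'],cv2.COLOR_RGB2HSV)); P=fcloud(c); out=[]
    for ce,(vv,uu) in comps((h<22)&(s>60)&(P[...,2]<.03)&(c['z_map']>0),2,150):
        W=fray(c,uu,vv,hgt); (cx,cy),(w,hh),a=cv2.minAreaRect(W.astype(np.float32)*1000)
        if 110<max(w,hh)<150 and min(w,hh)<45:
            o,a,e=blank_pose(W); out.append((ce.round(),o,a,e,(w,hh),np.median(P[vv,uu,2])))
    return out
def hull_rect(c,vv,uu,z):
    W=fray(c,uu,vv,z); return cv2.minAreaRect(W.astype(np.float32)*1000)
E
python3 - <<'E'
from h import *
np.set_printoptions(suppress=True,precision=4)
c=load('wrist')
for b in wblanks(c): print('blank',b[0],b[1].round(4),'a %.3f'%b[2],np.round(b[3],4),np.round(b[4]),'z%.3f'%b[5])
h,s,v=cv2.split(cv2.cvtColor(c['img'],cv2.COLOR_RGB2HSV));P=fcloud(c);z=P[...,2];x=P[...,0];y=P[...,1];ok=c['z_map']>0
def rep(nm,m,hz,mn=20):
    for ce,(vv,uu) in comps(ok&m,2,mn):
        R=hull_rect(c,vv,uu,hz);q=P[vv,uu]; print(nm,ce.round(),len(vv),'rect',np.round(R[0],1),np.round(R[1],1),round(R[2],1),'mean',fray(c,uu,vv,hz).mean(0),'zmed %.3f'%np.median(q[:,2]))
rep('basket',(h>90)&(h<110)&(s>90)&(z>.05)&(z<.07),.06,100)
rep('button',(h>20)&(h<32)&(s>150)&(z>.075)&(y>.25),.089)
rep('bar',((h<6)|(h>172))&(s>130)&(z>.1),.137)
rep('brktop',(s<70)&(z>.06)&(z<.08)&(y>.25)&(x<.62),.07,200)
rep('swtop',(h>18)&(h<32)&(s>150)&(z>.03)&(z<.062)&(y<.3),.05,100)
rep('cyl',(s<60)&(z>.07)&(z<.09)&(y<.25)&(y>.05),.08,100)
rep('key',((h<6)|(h>172))&(s>150)&(z>.05)&(y<.1)&(y>-.2),.0855,10)
rep('stand',(h<20)&(s>60)&(z>.036)&(z<.052)&(abs(y+.08)<.08)&(x<.75),.045,100)
E
```

```text
blank [228. 133.] [0.4565 0.1049] a -0.051 [0.0026 0.0003] [ 26. 131.] z0.012
blank [265. 133.] [0.454  0.0407] a -0.047 [0.003  0.0002] [ 26. 132.] z0.012
blank [320. 130.] [ 0.46   -0.0488] a -0.336 [0.0029 0.0002] [ 24. 132.] z0.012
blank [367. 142.] [ 0.4391 -0.1318] a 0.130 [0.0028 0.0003] [131.  26.] z0.012
basket [476. 158.] 3533 rect [ 430.1 -330.6] [273. 214.] 1.6 mean [ 0.4345 -0.3211] zmed 0.060
bar [86. 98.] 160 rect [546.8 303.9] [13.1 46.9] 1.0 mean [0.5471 0.304 ] zmed 0.137
brktop [103. 105.] 4132 rect [537.2 339.1] [119.7 184.1] 2.2 mean [0.5364 0.3269] zmed 0.071
swtop [200.  31.] 1881 rect [652.5 144.8] [112.1 113. ] 7.0 mean [0.6402 0.1376] zmed 0.050
cyl [187.  21.] 855 rect [652.4 146.5] [56.3 56.7] 3.3 mean [0.6515 0.1461] zmed 0.080
key [335.  19.] 197 rect [635.7 -76.4] [41.1 11.5] 11.5 mean [ 0.635  -0.0763] zmed 0.084
stand [334.  26.] 2262 rect [638.9 -76.6] [83.  79.6] 12.4 mean [ 0.6363 -0.0763] zmed 0.045
```

Wrist measurements agree with the known sizes and heights, so I'm taking the brown blank first.

Call:
play_rows(
  steps="0.002 0.035 0.05 0 0 0 0; 0.002 0.035 0.05 0 0 -7.4 0; 0 0 0.06 0 0 0 0; 0 0 0.06 0 0 0 0; 0 0 0.06 0 0 0 0; 0 0 0.04 0 0 0 0; 0 0 0.03 0 0 0 0; 0 0 0 0 0 0 0",
)

```text
clock: 2.65
tcp_pos: [0.4313, -0.1336, 0.0307]
tool_rot: [[0.992, 0.126, -0.005], [0.126, -0.992, 0.001], [-0.005, -0.002, -1.0]]
contact_force: [-0.5, 0.5, 0.2]
grip_width: 0.0424
grip_force: 0.0
```

Call:
play_rows(
  steps="0.003 0 0.018 0 0 0 0; 0 0 0.01 0 0 0 0; 0 0 0 0 0 0 -1; 0 0 0 0 0 0 -1; 0 0 0 0 0 0 -1; 0 0 0 0 0 0 -1; 0 0 0 0 0 0 -1",
  squeeze=40,
)

```text
clock: 3.52
tcp_pos: [0.4378, -0.1325, 0.0054]
tool_rot: [[0.992, 0.129, 0.001], [0.129, -0.992, -0.001], [0.001, 0.001, -1.0]]
contact_force: [-1.3, -0.6, 6.7]
grip_width: 0.0143
grip_force: 40.2
```

Call:
play_rows(
  steps="0 0 -0.05 0 0 0 -1; 0 0 -0.06 0 0 7.4 -1; -0.006 0.04 -0.01 0 0 0 -1; -0.006 0.055 0 0 0 0 -1; -0.006 0.055 0 0 0 0 -1; 0 0.055 0 0 0 0 -1; 0 0.045 0.02 0 0 0 -1; 0 0 0.03 0 0 0 -1",
)

```text
clock: 4.53
tcp_pos: [0.4201, -0.3864, 0.0747]
tool_rot: [[1.0, -0.004, 0.003], [-0.004, -1.0, -0.004], [0.003, 0.003, -1.0]]
contact_force: [-0.9, 0.4, -0.8]
grip_width: 0.0144
grip_force: 39.5
```

Call:
play_rows(
  steps="0 0 0.035 0 0 0 -1; 0 0 0 0 0 0 -1; 0 0 0 0 0 0 -0.3; 0 0 0 0 0 0 -0.2; 0 0 0 0 0 0 -0.2; 0 0 -0.04 0 0 0 -0.2; 0 -0.03 -0.05 0 0 0 0",
)

```text
clock: 5.4
tcp_pos: [0.4191, -0.3529, 0.1302]
tool_rot: [[1.0, -0.002, -0.0], [-0.002, -1.0, 0.0], [-0.0, 0.0, -1.0]]
contact_force: [1.1, -0.7, 0.2]
grip_width: 0.0427
grip_force: 0.0
```

Call:
play_rows(
  steps="0 -0.05 -0.04 0 0 0 0; 0 -0.06 -0.04 0 0 0 0; 0 -0.06 -0.04 0 0 0 0; 0 -0.06 0 0 0 0 0; 0 -0.06 0 0 0 0 0; 0 0 0 0 0 0 0",
)

```text
clock: 6.15
tcp_pos: [0.4192, -0.0758, 0.239]
tool_rot: [[1.0, 0.008, 0.002], [0.008, -1.0, 0.0], [0.002, -0.0, -1.0]]
contact_force: [-0.8, -0.1, 0.1]
grip_width: 0.0423
grip_force: 0.0
```

```bash
cat > look.py <<'E'
from h import *
import sys
np.set_printoptions(suppress=True,precision=4)
o=r.get_obs();print(o['clock'],o['tcp_pos'],'yaw',np.degrees(np.arctan2(o['tool_rot'][1,0],o['tool_rot'][0,0])).round(2))
c=get('wrist')
if len(sys.argv)>1: save(c,sys.argv[1])
for b in wblanks(c): print('blank',b[0],b[1].round(4),'a %.1f deg'%np.degrees(b[2]),np.round(b[3],4),np.round(b[4]),'z%.3f'%b[5])
E
python3 look.py
```

```text
6.15 [ 0.4192 -0.0758  0.239 ] yaw 0.45
blank [307. 129.] [ 0.4603 -0.0484] a -19.1 deg [0.0028 0.0001] [ 26. 133.] z0.012
blank [233. 133.] [0.4549 0.0405] a -1.9 deg [0.0027 0.0002] [ 28. 132.] z0.012
blank [186. 134.] [0.4563 0.1047] a -2.2 deg [0.0029 0.0004] [ 29. 131.] z0.012
blank [541. 168.] [ 0.4209 -0.3897] a 0.6 deg [0.0026 0.0005] [ 34. 133.] z0.017
```

Call:
play_rows(
  steps="0.02 -0.014 0.04 0 0 0 0; 0.02 -0.014 0.05 0 0 0 0; 0 0 0.05 0 0 10 0; 0 0 0.03 0 0 9.5 0; 0 0 0.03 0 0 0 0; 0 0 0 0 0 0 0; 0 0 0 0 0 0 0",
)

```text
clock: 7.08
tcp_pos: [0.4468, -0.1073, 0.0389]
tool_rot: [[0.965, -0.262, 0.011], [-0.262, -0.964, 0.046], [-0.002, -0.047, -0.999]]
contact_force: [0.4, 0.1, 0.6]
grip_width: 0.0427
grip_force: 0.0
```

```bash
python3 look.py w2.png; python3 -c "
from h import *
o=r.get_obs();print(o['joint_pos'].round(3),o['qd'].round(3),o['joint_torque'].round(1))"
```

```text
7.075 [ 0.4468 -0.1073  0.0389] yaw -15.2
blank [237. 192.] [ 0.4735 -0.0539] a -22.8 deg [0.0025 0.002 ] [ 26. 119.] z0.012
blank [129. 233.] [0.4664 0.0372] a -5.0 deg [0.0026 0.0023] [ 34. 120.] z0.012
blank [ 84. 252.] [0.4559 0.1009] a -3.1 deg [0.0026 0.0007] [ 39. 133.] z0.011
[-0.266  0.347 -0.402  0.822  0.047  3.14 ] [ 0.013 -0.012  0.001 -0.006  0.001  0.001] [ -0.3 -35.7  18.8   0.1   0.1  -0. ]
```

View pics/w2.png

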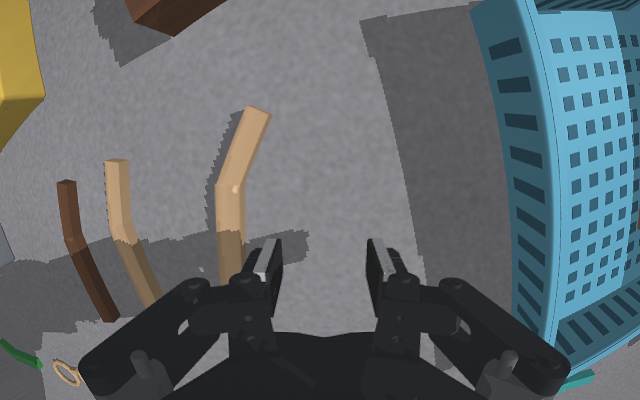

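The last joint is at its limit: j6 = π + j1 − yaw. I'll lift, turn half round and level the tool, which gives the same grasp with j6 near 0.

Call:
play_rows(
  steps="0 0 -0.05 -2.7 0 0 0; 0 0 -0.05 0 0 -10.6 0; 0 0 -0.05 0 0 -10.6 0; 0 0 -0.04 0 0 -10.6 0; 0 0 0 0 0 -10.6 0; 0 0 0 0 0 -10.6 0; 0 0 0 0 0 -10.6 0; 0 0 0 0 0 -10.6 0",
)

```text
clock: 8.12
tcp_pos: [0.4447, -0.1154, 0.2298]
tool_rot: [[0.501, 0.866, 0.002], [0.866, -0.501, 0.005], [0.005, -0.001, -1.0]]
contact_force: [-0.4, 0.3, 0.9]
grip_width: 0.0427
grip_force: 0.0
```

Call:
play_rows(
  steps="0 0 0 0 0 -10.6 0; 0 0 0 0 0 -10.6 0; 0 0 0 0 0 -10.6 0; 0 0 0 0 0 -10.6 0; 0 0 0 0 0 -10.6 0; 0 0 0 0 0 -10.6 0; 0 0 0 0 0 -10.6 0; 0 0 0 0 0 -10.6 0",
)

```text
clock: 9.12
tcp_pos: [0.4447, -0.1154, 0.2298]
tool_rot: [[-0.817, 0.577, 0.002], [0.577, 0.817, 0.005], [0.001, 0.005, -1.0]]
contact_force: [-0.8, 0.1, 0.1]
grip_width: 0.0429
grip_force: 0.0
```

Call:
play_rows(
  steps="0 0 0 0 0 -10.6 0; 0 0 0 0 0 -6 0; 0 0 0 0 0 0 0",
)

```text
clock: 9.5
tcp_pos: [0.4446, -0.1155, 0.2295]
tool_rot: [[-0.945, 0.327, 0.001], [0.327, 0.945, 0.005], [0.001, 0.005, -1.0]]
contact_force: [0.1, 0.0, -0.1]
grip_width: 0.0425
grip_force: 0.0
```

```bash
cat >> h.py <<'E'
def plan(pos,yaw):
    """print turn (tool rotvec, deg) to the pose and the shift both in the present and in the final tool axes"""
    from scipy.spatial.transform import Rotation as Ro
    o=r.get_obs(); R=o['tool_rot']; a=np.radians(yaw)
    T=np.array([[np.cos(a),np.sin(a),0],[np.sin(a),-np.cos(a),0],[0,0,-1]]); d=np.array(pos)-o['tcp_pos']
    print('turn',np.degrees(Ro.from_matrix(R.T@T).as_rotvec()).round(2),'shift now',(R.T@d).round(4),'shift after',(T.T@d).round(4))
E
python3 look.py; python3 -c "
from h import *
plan([.457,-.047,.003],160.9)"
```

```text
9.5 [ 0.4446 -0.1155  0.2295] yaw 160.93
blank [544.  12.] [0.3221 0.2712] a -99.9 deg [0.0108 0.0107] [126.  35.] z0.006
blank [489. 135.] [0.4598 0.1068] a -2.1 deg [0.0001 0.0027] [ 30. 131.] z0.012
blank [446. 147.] [0.4567 0.0425] a -2.0 deg [0.0002 0.0028] [ 29. 133.] z0.012
blank [379. 173.] [ 0.4632 -0.0471] a -19.3 deg [0.0002 0.0028] [ 27. 133.] z0.012
blank [139. 227.] [ 0.4253 -0.3864] a 0.2 deg [0.0003 0.0026] [ 32. 134.] z0.017
turn [ 0.28 -0.06 -0.01] shift now [0.0104 0.0677 0.2266] shift after [0.0106 0.0689 0.2262]
```

Call:
play_rows(
  steps="0.005 0.034 0.05 0.28 0 0 0; 0.005 0.034 0.05 0 0 0 0; 0 0 0.05 0 0 0 0; 0 0 0.04 0 0 0 0; 0 0 0.025 0 0 0 0; 0 0 0.011 0 0 0 0; 0 0 0 0 0 0 0",
)

```text
clock: 10.42
tcp_pos: [0.4562, -0.0477, 0.0022]
tool_rot: [[-0.945, 0.327, -0.004], [0.327, 0.945, 0.001], [0.004, -0.0, -1.0]]
contact_force: [-0.1, -0.4, -0.1]
grip_width: 0.0426
grip_force: 0.0
```

Call:
play_rows(
  steps="0 0 0 0 0 0 -1; 0 0 0 0 0 0 -1; 0 0 0 0 0 0 -1; 0 0 0 0 0 0 -1; 0 0 0 0 0 0 -1",
)

```text
clock: 11.05
tcp_pos: [0.4575, -0.048, 0.0035]
tool_rot: [[-0.945, 0.327, -0.0], [0.327, 0.945, 0.001], [0.0, 0.001, -1.0]]
contact_force: [-1.3, 0.1, 6.0]
grip_width: 0.0149
grip_force: 40.1
```

Call:
play_rows(
  steps="0 0 -0.05 0 0 0 -1; 0 0 -0.06 0 0 -9.5 -1; 0 0 -0.01 0 0 -9.6 -1; 0.015 -0.05 0 0 0 0 -1; 0.015 -0.055 0 0 0 0 -1; 0.0125 -0.055 0 0 0 0 -1; 0 -0.055 0 0 0 0 -1; 0 -0.055 0 0 0 0 -1",
)

```text
clock: 12.05
tcp_pos: [0.4139, -0.3198, 0.1225]
tool_rot: [[-1.0, -0.0, -0.002], [-0.0, 1.0, 0.001], [0.002, 0.001, -1.0]]
contact_force: [1.7, -0.6, -0.3]
grip_width: 0.0146
grip_force: 39.4
```

Call:
play_rows(
  steps="0 -0.032 0.02 0 0 0 -1; 0 0 0.03 0 0 0 -1; 0 0 0.03 0 0 0 -1; 0 0 0 0 0 0 -1",
)

```text
clock: 12.55
tcp_pos: [0.4119, -0.3484, 0.0398]
tool_rot: [[-1.0, -0.0, -0.008], [-0.0, 1.0, 0.005], [0.008, 0.005, -1.0]]
contact_force: [0.0, 0.4, 0.3]
grip_width: 0.0148
grip_force: 39.4
```

Call:
play_rows(
  steps="0 0 0 0 0 0 -0.3; 0 0 0 0 0 0 -0.2; 0 0 0 0 0 0 -0.2; 0 0 -0.04 0 0 0 -0.2; 0 0.03 -0.05 0 0 0 0; 0 0.05 -0.05 0 0 0 0; 0 0.06 -0.05 0 0 0 0; -0.02 0.06 0 0 0 0 0",
)

```text
clock: 13.55
tcp_pos: [0.4361, -0.1686, 0.2209]
tool_rot: [[-1.0, 0.002, 0.006], [0.002, 1.0, -0.003], [-0.006, -0.003, -1.0]]
contact_force: [0.6, -0.2, -0.7]
grip_width: 0.0427
grip_force: 0.0
```

Call:
play_rows(
  steps="-0.02 0.06 0 0 0 0 0; 0 0.06 0 0 0 0 0; 0 0.04 0 0 0 2 0; 0 0 0 0 0 0 0",
)

```text
clock: 14.05
tcp_pos: [0.4538, -0.0067, 0.217]
tool_rot: [[-1.0, 0.029, -0.002], [0.029, 1.0, 0.001], [0.002, 0.001, -1.0]]
contact_force: [0.5, -0.7, -0.6]
grip_width: 0.0425
grip_force: 0.0
```

```bash
python3 look.py; python3 -c "
from h import *
plan([.452,.0415,.003],178)"
```

```text
14.05 [ 0.4538 -0.0067  0.217 ] yaw 178.35
blank [ 83. 168.] [ 0.4221 -0.3508] a 0.4 deg [0.0005 0.0032] [ 34. 133.] z0.016
blank [364. 180.] [0.4574 0.0438] a -1.9 deg [0.0001 0.0029] [ 27. 131.] z0.012
blank [ 69. 172.] [ 0.4261 -0.3853] a -0.1 deg [0.0002 0.0028] [ 35. 132.] z0.016
blank [417. 181.] [0.4588 0.1081] a -2.4 deg [0.0002 0.0029] [ 29. 132.] z0.012
turn [ 0.02 -0.13  0.24] shift now [0.003  0.0495 0.214 ] shift after [0.0036 0.0496 0.214 ]
```

Call:
play_rows(
  steps="0.001 0.025 0.05 0 0 0 0; 0.001 0.0245 0.05 0 0 0 0; 0 0 0.05 0 0 0 0; 0 0 0.03 0 0 0 0; 0 0 0.02 0 0 0 0; 0 0 0.013 0 0 0 0; 0 0 0 0 0 0 0",
)

```text
clock: 14.98
tcp_pos: [0.4525, 0.0397, 0.0029]
tool_rot: [[-0.999, 0.036, -0.005], [0.036, 0.999, 0.001], [0.005, 0.001, -1.0]]
contact_force: [0.0, -0.3, 0.5]
grip_width: 0.0424
grip_force: 0.0
```

Call:
play_rows(
  steps="0 0 0 0 0 0 -1; 0 0 0 0 0 0 -1; 0 0 0 0 0 0 -1; 0 0 0 0 0 0 -1; 0 0 0 0 0 0 -1",
)

```text
clock: 15.6
tcp_pos: [0.4539, 0.0405, 0.0045]
tool_rot: [[-0.999, 0.034, -0.001], [0.034, 0.999, 0.001], [0.001, 0.001, -1.0]]
contact_force: [-0.2, -0.1, 5.3]
grip_width: 0.0144
grip_force: 40.2
```

Call:
play_rows(
  steps="0 0 -0.05 0 0 0 -1; 0 0 -0.06 0 0 -2 -1; 0 -0.05 -0.01 0 0 0 -1; 0.015 -0.055 0 0 0 0 -1; 0.015 -0.055 0 0 0 0 -1; 0.01 -0.055 0 0 0 0 -1; 0 -0.055 0 0 0 0 -1; 0 -0.05 0 0 0 0 -1",
)

```text
clock: 16.6
tcp_pos: [0.4131, -0.2814, 0.1234]
tool_rot: [[-1.0, -0.0, -0.003], [-0.0, 1.0, 0.001], [0.003, 0.001, -1.0]]
contact_force: [0.3, 0.3, -1.1]
grip_width: 0.0143
grip_force: 39.5
```

Call:
play_rows(
  steps="0 -0.034 0.02 0 0 0 -1; 0 0 0.03 0 0 0 -1; 0 0 0.03 0 0 0 -1; 0 0 0 0 0 0 -1; 0 0 0 0 0 0 -0.3; 0 0 0 0 0 0 -0.2; 0 0 0 0 0 0 -0.2; 0 0 -0.04 0 0 0 -0.2",
)

```text
clock: 17.6
tcp_pos: [0.4114, -0.3119, 0.0815]
tool_rot: [[-1.0, -0.001, -0.008], [-0.001, 1.0, 0.005], [0.008, 0.005, -1.0]]
contact_force: [-0.1, -0.3, 0.5]
grip_width: 0.0339
grip_force: 0.0
```

Call:
play_rows(
  steps="0 0.03 -0.05 0 0 0 0; 0 0.05 -0.05 0 0 0 0; 0 0.06 -0.04 0 0 0 0; -0.02 0.06 0 0 0 0 0; -0.02 0.06 0 0 0 0 0; 0 0.06 0 0 0 0 0; 0 0.06 0 0 0 2 0; 0 0 0 0 0 0 0",
)

```text
clock: 18.6
tcp_pos: [0.4529, 0.055, 0.2129]
tool_rot: [[-1.0, 0.026, -0.002], [0.026, 1.0, 0.002], [0.002, 0.002, -1.0]]
contact_force: [-0.5, 0.1, 0.0]
grip_width: 0.0429
grip_force: 0.0
```

```bash
python3 look.py; python3 -c "
from h import *
plan([.453,.1065,.003],178)"
```

```text
18.6 [0.4529 0.055  0.2129] yaw 178.5
blank [ 70. 168.] [ 0.4184 -0.3144] a 0.3 deg [0.0007 0.0033] [ 36. 134.] z0.016
blank [ 56. 172.] [ 0.4223 -0.3505] a -0.1 deg [0.0004 0.0025] [ 37. 133.] z0.016
blank [367. 183.] [0.4591 0.1091] a -2.2 deg [0.0002 0.0029] [ 27. 133.] z0.012
blank [ 44. 176.] [ 0.4254 -0.3849] a 0.3 deg [0.0005 0.0028] [ 37. 134.] z0.015
turn [ 0.04 -0.14  0.34] shift now [0.001  0.0533 0.2098] shift after [0.0018 0.0535 0.2098]
```

Call:
play_rows(
  steps="0 0.027 0.05 0 0 0 0; 0 0.027 0.05 0 0 0 0; 0 0 0.05 0 0 0 0; 0 0 0.03 0 0 0 0; 0 0 0.02 0 0 0 0; 0 0 0.009 0 0 0 0; 0 0 0 0 0 0 0",
)

```text
clock: 19.52
tcp_pos: [0.4543, 0.1043, 0.0033]
tool_rot: [[-0.999, 0.036, -0.004], [0.036, 0.999, 0.001], [0.004, 0.001, -1.0]]
contact_force: [0.7, 0.3, 0.5]
grip_width: 0.0423
grip_force: 0.0
```

Call:
play_rows(
  steps="0 0 0 0 0 0 -1; 0 0 0 0 0 0 -1; 0 0 0 0 0 0 -1; 0 0 0 0 0 0 -1; 0 0 0 0 0 0 -1",
)

```text
clock: 20.15
tcp_pos: [0.4553, 0.1054, 0.0045]
tool_rot: [[-0.999, 0.034, -0.001], [0.034, 0.999, 0.001], [0.001, 0.001, -1.0]]
contact_force: [0.1, -1.7, 5.1]
grip_width: 0.015
grip_force: 40.1
```

Call:
play_rows(
  steps="0 0 -0.05 0 0 0 -1; 0 0 -0.06 0 0 -2 -1; 0 -0.05 -0.01 0 0 0 -1; 0.015 -0.06 0 0 0 0 -1; 0.015 -0.06 0 0 0 0 -1; 0.01 -0.06 0 0 0 0 -1; 0 -0.06 0 0 0 0 -1; 0 -0.05 0 0 0 0 -1",
)

```text
clock: 21.15
tcp_pos: [0.4145, -0.2369, 0.1234]
tool_rot: [[-1.0, 0.0, -0.002], [0.0, 1.0, 0.001], [0.002, 0.001, -1.0]]
contact_force: [0.7, 0.2, -0.8]
grip_width: 0.0143
grip_force: 39.4
```

Call:
play_rows(
  steps="0 -0.042 0.02 0 0 0 -1; 0 0 0.03 0 0 0 -1; 0 0 0.03 0 0 0 -1; 0 0 0 0 0 0 -1; 0 0 0 0 0 0 -0.3; 0 0 0 0 0 0 -0.2; 0 0 0 0 0 0 -0.2; 0 0 -0.04 0 0 0 -0.2",
)

```text
clock: 22.15
tcp_pos: [0.4127, -0.2753, 0.0815]
tool_rot: [[-1.0, -0.001, -0.008], [-0.001, 1.0, 0.004], [0.008, 0.004, -1.0]]
contact_force: [0.3, -0.6, 0.2]
grip_width: 0.0343
grip_force: 0.0
```

Call:
play_rows(
  steps="0 0.01 -0.06 0 0 0 0; 0 0 -0.06 0 0 0 0; 0 0 -0.03 0 0 0 0; 0 0 0 0 0 0 0",
)

```text
clock: 22.65
tcp_pos: [0.4169, -0.2679, 0.2368]
tool_rot: [[-1.0, -0.001, 0.003], [-0.001, 1.0, -0.003], [-0.003, -0.003, -1.0]]
contact_force: [-0.7, 0.1, -0.3]
grip_width: 0.0429
grip_force: 0.0
```

```bash
python3 look.py w3.png
```

```text
22.65 [ 0.4169 -0.2679  0.2368] yaw -179.94
blank [284. 173.] [ 0.4173 -0.315 ] a 0.9 deg [0.0003 0.0026] [ 24. 133.] z0.017
blank [314. 176.] [ 0.42  -0.277] a 0.7 deg [0.0001 0.0029] [ 25. 133.] z0.017
blank [255. 177.] [ 0.4212 -0.3512] a 0.7 deg [0.0002 0.0029] [ 26. 134.] z0.017
blank [229. 179.] [ 0.4249 -0.3858] a 0.7 deg [0.0002 0.0027] [ 27. 134.] z0.017
```

View pics/w3.png

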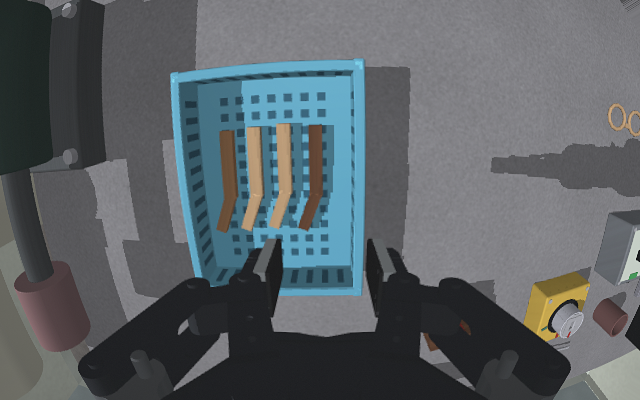

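All four blanks lie flat in the basket (x 229–314, y ~175 px). Next is the breaker.

Call:
play_rows(
  steps="0 0.05 -0.02 0 0 0 0; 0 0.06 -0.02 0 0 0 0; -0.01 0.06 -0.02 0 0 0 0; -0.01 0.06 0 0 0 0 -1; -0.02 0.06 0 0 0 0 -1; -0.02 0.06 0 0 0 0 -1; -0.02 0.06 0 0 0 0 -1; -0.02 0.06 0 0 0 0 -1",
)

```text
clock: 23.7
tcp_pos: [0.5135, 0.1999, 0.2905]
tool_rot: [[-1.0, -0.001, -0.006], [-0.001, 1.0, -0.0], [0.006, -0.0, -1.0]]
contact_force: [1.2, 0.4, 1.0]
grip_width: 0.0001
grip_force: 0.0
```

Call:
play_rows(
  steps="0 0.06 0 0 0 0 -1; 0 0.06 0 0 0 0 -1; 0 0.03 0 0 0 0 -1; 0 0 0 0 0 0 -1",
)

```text
clock: 24.2
tcp_pos: [0.5125, 0.3501, 0.2893]
tool_rot: [[-1.0, -0.005, -0.007], [-0.005, 1.0, -0.002], [0.007, -0.002, -1.0]]
contact_force: [-0.4, -0.6, -0.1]
grip_width: -0.0001
grip_force: 0.0
```

```bash
cat > brk.py <<'E'
from h import *
import sys
np.set_printoptions(suppress=True,precision=4)
o=r.get_obs();print(o['clock'],o['tcp_pos'])
c=get('wrist')
if len(sys.argv)>1: save(c,sys.argv[1])
h,s,v=cv2.split(cv2.cvtColor(c['img'],cv2.COLOR_RGB2HSV));P=fcloud(c);z=P[...,2];x=P[...,0];y=P[...,1];ok=c['z_map']>0
def rep(nm,m,hz=None,mn=20):
    for ce,(vv,uu) in comps(ok&m,2,mn):
        q=P[vv,uu]; zz=hz or np.median(q[:,2]); R=hull_rect(c,vv,uu,zz)
        print(nm,ce.round(),len(vv),'rect',np.round(R[0],1),np.round(R[1],1),round(R[2],1),'mean',fray(c,uu,vv,zz).mean(0),'z med %.3f max %.3f'%(np.median(q[:,2]),np.percentile(q[:,2],98)))
rep('button',(h>20)&(h<32)&(s>150)&(z>.07)&(y>.25))
rep('bar',((h<6)|(h>172))&(s>130)&(z>.09)&(y>.2))
rep('brktop',(s<70)&(z>.06)&(z<.08)&(y>.22)&(x<.64),.07,200)
rep('cyl',(s<60)&(z>.07)&(z<.09)&(y<.22)&(y>.05),.08,100)
rep('key',((h<6)|(h>172))&(s>150)&(z>.05)&(y<.2)&(y>-.2),None,10)
E
python3 brk.py w4.png; python3 -c "
from h import *
plan([.513,.393,.15],182)"
```

```text
24.2 [0.5125 0.3501 0.2893]
bar [287. 220.] 437 rect [549.4 312.5] [12.  38.3] 0.8 mean [0.5494 0.3131] z med 0.137 max 0.140
brktop [323. 190.] 11910 rect [540.4 347.3] [120.  179.2] 1.6 mean [0.5356 0.349 ] z med 0.071 max 0.075
brktop [508. 235.] 677 rect [613.7 663. ] [ 56.4 213.2] 1.4 mean [0.5997 0.6215] z med 0.074 max 0.083
cyl [185. 273.] 980 rect [655.4 155.8] [54.5 60. ] 40.7 mean [0.6541 0.1557] z med 0.080 max 0.082
key [ 75. 252.] 277 rect [641.8 -70.9] [38.  43.1] 15.2 mean [ 0.6417 -0.0704] z med 0.072 max 0.086
key [199. 292.] 10 rect [702.9 158.1] [7.4 2.9] 7.1 mean [0.7028 0.1582] z med 0.051 max 0.053
turn [-0.1  -0.39 -1.84] shift now [-0.0012  0.0447  0.1399] shift after [-0.0017  0.0444  0.14  ]
```

View pics/w4.png

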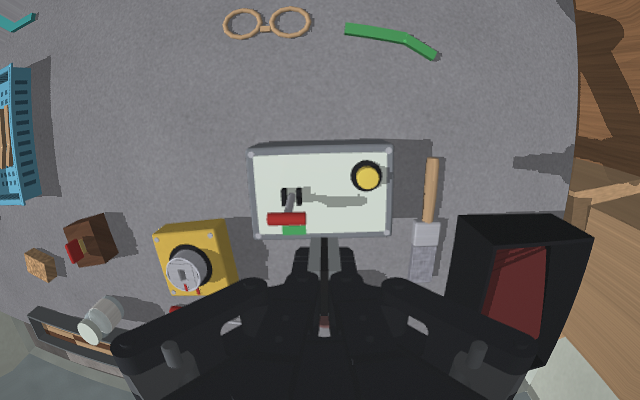

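Wrist view: button at (368,177), bar at (287,219), lever up, box centred at (320,190). Moving over the button.

Call:
play_rows(
  steps="-0.002 0.025 0.04 0 -0.4 0 -1; 0 0.025 0.05 0 0 0 -1; 0 0 0.05 0 0 0 -1; 0 0 0.03 0 0 0 -1; 0 0 0.015 0 0 0 -1; 0 0 0 0 0 0 -1",
)

```text
clock: 25.0
tcp_pos: [0.5159, 0.3968, 0.1068]
tool_rot: [[-1.0, 0.001, 0.002], [0.001, 1.0, -0.001], [-0.002, -0.001, -1.0]]
contact_force: [0.6, -0.6, 0.7]
grip_width: 0.0002
grip_force: 0.0
```

```bash
python3 brk.py w5.png;  python3 - <<'E'
import cv2; im=cv2.imread('pics/w5.png'); cv2.imwrite('pics/w5c.png',im[100:330,180:500])
E
```

```text
25.0 [0.5159 0.3968 0.1068]
bar [145. 318.] 430 rect [543.5 302.5] [ 9.8 31.9] 29.6 mean [0.545 0.302] z med 0.136 max 0.187
brktop [250. 222.] 25337 rect [533.5 347.2] [110.3 178.3] 2.7 mean [0.5153 0.3469] z med 0.071 max 0.078
brktop [566. 298.] 1856 rect [601.4 658.6] [ 35.5 210.1] 0.1 mean [0.5939 0.6281] z med 0.072 max 0.082
cyl [ 87. 347.] 1258 rect [651.9 158.8] [54.1 71.4] 43.6 mean [0.6502 0.1603] z med 0.079 max 0.081
key [115. 364.] 26 rect [701.2 158.4] [11.8  6.3] 10.3 mean [0.701  0.1584] z med 0.052 max 0.053
```

View pics/w5c.png

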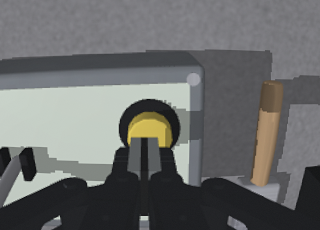

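Call:
play_rows(
  steps="0 0.001 0.012 0 0 0 -1; 0 0 0.008 0 0 0 -1; 0 0 0.006 0 0 0 -1; 0 0 0.002 0 0 0 -1; 0 0 0 0 0 0 -1; 0 0 0 0 0 0 -1; 0 0 0 0 0 0 -1; 0 0 0 0 0 0 -1",
)

```text
clock: 26.05
tcp_pos: [0.5167, 0.3997, 0.0811]
tool_rot: [[-1.0, -0.001, 0.005], [-0.001, 1.0, 0.002], [-0.005, 0.002, -1.0]]
contact_force: [-1.6, -0.7, 6.6]
grip_width: 0.0001
grip_force: 3.2
```

Run:
```python
from h import *
c=get('wrist');save(c,'w6.png');im=cv2.imread('pics/w6.png');cv2.imwrite('pics/w6c.png',im[100:400,0:400])
```

```text
(no output)
```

View pics/w6c.png

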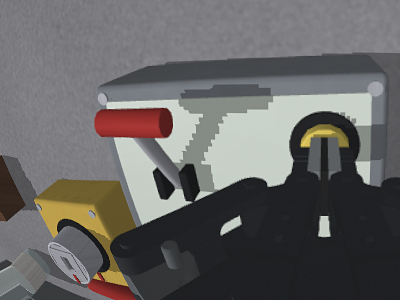

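Button is fully down (z 0.081, 6.6 N) and the lever has dropped: bar now at (133,123) in the crop, on the −x side. Releasing the button and measuring the bar.

Call:
play_rows(
  steps="0 0 -0.02 0 0 0 -1; 0 0 -0.04 0 0 0 -1; 0.015 -0.03 -0.06 0 0 0 0.6; 0.015 -0.04 -0.05 0 0 0 0.6; 0 -0.02 0 0 0 0 0.6; 0 0 0 0 0 0 0.6",
)

```text
clock: 26.85
tcp_pos: [0.4877, 0.3127, 0.2415]
tool_rot: [[-1.0, 0.001, 0.003], [0.001, 1.0, 0.001], [-0.003, 0.001, -1.0]]
contact_force: [0.4, 0.6, 0.4]
grip_width: 0.0681
grip_force: 0.0
```

```bash
python3 brk.py w7.png
```

```text
26.85 [0.4877 0.3127 0.2415]
bar [321. 193.] 554 rect [492.1 310.6] [12.5 38.7] 1.6 mean [0.4921 0.3105] z med 0.112 max 0.114
brktop [350. 220.] 13365 rect [539.7 347.2] [121.5 179.2] 2.3 mean [0.5348 0.3424] z med 0.071 max 0.076
brktop [541. 260.] 867 rect [615.  661.7] [ 57.6 214.1] 0.1 mean [0.5994 0.6228] z med 0.073 max 0.083
key [ 77. 280.] 326 rect [642.  -70.9] [34.9 52. ] 28.6 mean [ 0.6414 -0.0704] z med 0.073 max 0.086
```

Call:
play_rows(
  steps="-0.002 -0.002 0.05 0 0 -1.8 0.6; 0 0 0.05 0 0 0 0.6; 0 0 0.03 0 0 0 0.6; 0 0 0.02 0 0 0 0.6; 0 0 0 0 0 0 0.6; 0 0 0 0 0 0 -0.2; 0 0 0 0 0 0 -0.2; 0 0 0 0 0 0 -0.2",
  squeeze=25,
)

```text
clock: 27.9
tcp_pos: [0.4907, 0.3092, 0.0926]
tool_rot: [[-1.0, -0.031, 0.005], [-0.031, 1.0, -0.005], [-0.005, -0.005, -1.0]]
contact_force: [-1.5, -7.3, 3.0]
grip_width: 0.0392
grip_force: 25.8
```

Call:
play_rows(
  steps="-0.007 -0.001 -0.009 0 0 0 -0.2; -0.009 0 -0.0075 0 0 0 -0.2; -0.010 0 -0.0055 0 0 0 -0.2; -0.011 0 -0.0035 0 0 0 -0.2; -0.0115 0 -0.001 0 0 0 -0.2; -0.0085 0 0.0005 0 0 0 -0.2; 0 0 0 0 0 0 -0.2; 0 0 0 0 0 0 -0.2",
)

```text
clock: 28.9
tcp_pos: [0.5478, 0.3111, 0.1192]
tool_rot: [[-1.0, -0.031, 0.004], [-0.031, 1.0, -0.001], [-0.004, -0.002, -1.0]]
contact_force: [-3.0, -6.1, 2.4]
grip_width: 0.0392
grip_force: 26.5
```

Call:
play_rows(
  steps="0 0 0 0 0 0 0.6; 0 0 0 0 0 0 0.6; 0 0 0 0 0 0 0.6; 0 0 -0.04 0 0 0 0.6; 0 0 -0.05 0 0 0 0.6; 0.03 0 -0.05 0 0 0 0.6; 0 0 0 0 0 0 0.6",
)

```text
clock: 29.78
tcp_pos: [0.5177, 0.3135, 0.2639]
tool_rot: [[-0.999, -0.034, 0.013], [-0.034, 0.999, 0.007], [-0.013, 0.007, -1.0]]
contact_force: [0.2, 0.3, 0.7]
grip_width: 0.0684
grip_force: 0.0
```

```bash
python3 brk.py w8.png
```

```text
29.775 [0.5177 0.3135 0.2639]
bar [320. 213.] 548 rect [540.9 312.6] [12.7 37.9] 1.9 mean [0.5413 0.3126] z med 0.138 max 0.140
brktop [350. 188.] 13557 rect [540.1 347.5] [119.8 179.2] 1.9 mean [0.5354 0.3458] z med 0.071 max 0.075
brktop [531. 240.] 737 rect [616.6 661.9] [ 59.  213.3] 0.0 mean [0.601  0.6195] z med 0.074 max 0.084
cyl [193. 271.] 827 rect [648.2 150.1] [38.1 61.4] 39.0 mean [0.6484 0.151 ] z med 0.080 max 0.313
key [ 74. 248.] 324 rect [642.5 -71.1] [40.7 41.5] 12.8 mean [ 0.642  -0.0709] z med 0.073 max 0.086
```

View pics/w8.png

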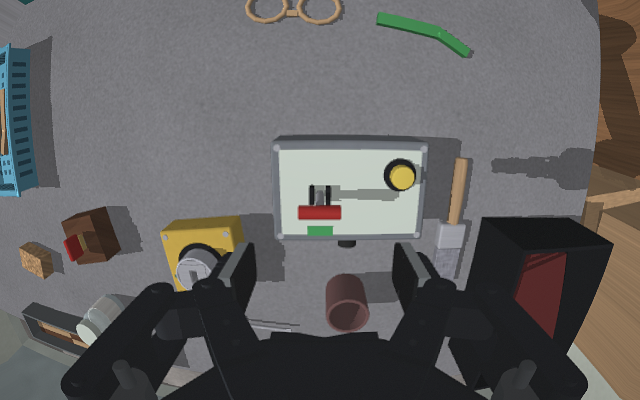

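Bar at (320,212) looks about upright: x is 0.541 against 0.549 at the start. I'll wait and check again.

Call:
play_rows(
  steps="0 0 0 0 0 0 -1; 0 0 0 0 0 0 -1; 0 0 0 0 0 0 -1; 0 0 0 0 0 0 -1",
)

```text
clock: 30.32
tcp_pos: [0.5168, 0.3115, 0.2569]
tool_rot: [[-0.999, -0.032, 0.002], [-0.032, 0.999, 0.0], [-0.002, 0.0, -1.0]]
contact_force: [-0.1, 0.3, 0.2]
grip_width: 0.0004
grip_force: 0.0
```

```bash
python3 brk.py | head -3
```

```text
30.325 [0.5168 0.3115 0.2569]
bar [323. 218.] 562 rect [540.8 312.5] [12.4 38.9] 1.9 mean [0.5411 0.3123] z med 0.138 max 0.140
brktop [353. 192.] 13827 rect [540.  347.3] [119.1 179.4] 2.0 mean [0.5348 0.3461] z med 0.071 max 0.075
```

Call:
play_rows(
  steps="0.017 0 0.03 0 0 0 -1; 0 0 0.05 0 0 0 -1; 0 0 0.04 0 0 0 -1; 0 0 0.015 0 0 0 -1; -0.008 0 0 0 0 0 -1; -0.008 0 0 0 0 0 -1; -0.006 0 0 0 0 0 -1; -0.005 0 0 0 0 0 -1",
)

```text
clock: 31.38
tcp_pos: [0.5285, 0.3125, 0.1238]
tool_rot: [[-0.999, -0.032, 0.005], [-0.032, 0.999, 0.002], [-0.005, 0.002, -1.0]]
contact_force: [-0.0, 1.3, 1.1]
grip_width: -0.0001
grip_force: 0.0
```

Call:
play_rows(
  steps="-0.004 0 0 0 0 0 -1; -0.002 0 0 0 0 0 -1; 0 0 0 0 0 0 -1",
)

```text
clock: 31.75
tcp_pos: [0.5318, 0.3123, 0.1229]
tool_rot: [[-0.999, -0.033, 0.001], [-0.033, 0.999, 0.001], [-0.001, 0.001, -1.0]]
contact_force: [-4.7, -0.9, 3.4]
grip_width: -0.0005
grip_force: 2.4
```

Contact at −4.7 N, which fits the stop. Pushing 1 mm more, then backing off and checking.

Call:
play_rows(
  steps="-0.0015 0 0 0 0 0 -1; 0 0 0 0 0 0 -1; 0.01 0 0 0 0 0 -1; 0.02 0 -0.02 0 0 0 -1; 0 0 -0.05 0 0 0 -1; 0 0 -0.06 0 0 0 -1; 0 0 0 0 0 0 -1",
)

```text
clock: 32.62
tcp_pos: [0.5071, 0.313, 0.259]
tool_rot: [[-0.999, -0.032, 0.015], [-0.032, 0.999, 0.007], [-0.015, 0.007, -1.0]]
contact_force: [-0.1, -0.7, -0.9]
grip_width: -0.0001
grip_force: 0.0
```

```bash
python3 brk.py w9.png | head -3
```

```text
32.625 [0.5071 0.313  0.259 ]
bar [320. 232.] 533 rect [548.7 312.6] [13.2 38.2] 1.8 mean [0.5481 0.3122] z med 0.138 max 0.264
brktop [350. 196.] 13461 rect [540.2 347.5] [120.5 179.4] 1.8 mean [0.5341 0.3461] z med 0.071 max 0.075
```

Lever is fully back: the bar sits 8.5 mm past the hinge, as at the start. On to the key: looking over the stand and switch.

Call:
play_rows(
  steps="0 -0.05 -0.02 0 -0.4 0 -1; -0.015 -0.06 -0.02 0 0 0 -1; -0.02 -0.06 0 0 0 0 0; -0.02 -0.06 0 0 0 0 0; -0.02 -0.06 0 0 0 0 0; -0.02 -0.05 0 0 0 0 0; 0 0 0 0 0 0 0; 0 0 0 0 0 0 0",
)

```text
clock: 33.67
tcp_pos: [0.6078, -0.0211, 0.2908]
tool_rot: [[-0.999, -0.032, 0.008], [-0.032, 1.0, 0.002], [-0.008, 0.001, -1.0]]
contact_force: [0.2, -0.5, -0.4]
grip_width: 0.0426
grip_force: 0.0
```

```bash
cat > key.py <<'E'
from h import *
import sys
np.set_printoptions(suppress=True,precision=4)
o=r.get_obs();print(o['clock'],o['tcp_pos'])
c=get('wrist'); save(c,sys.argv[1])
h,s,v=cv2.split(cv2.cvtColor(c['img'],cv2.COLOR_RGB2HSV));P=fcloud(c);z=P[...,2];x=P[...,0];y=P[...,1];ok=c['z_map']>0
def rep(nm,m,hz=None,mn=20,k=2):
    for ce,(vv,uu) in comps(ok&m,k,mn):
        q=P[vv,uu]; zz=hz or np.median(q[:,2]); R=hull_rect(c,vv,uu,zz)
        print(nm,ce.round(),len(vv),'rect',np.round(R[0],1),np.round(R[1],1),round(R[2],1),'z med %.3f max %.3f'%(np.median(q[:,2]),np.percentile(q[:,2],98)))
rep('keytop',((h<8)|(h>172))&(s>130)&(z>.082)&(z<.15)&(y<.25)&(y>-.2),None,20,1)
rep('stand',(h<20)&(s>60)&(z>.038)&(z<.052)&(abs(y+.08)<.08)&(abs(x-.64)<.09),.045,100)
rep('swtop',(h>18)&(h<32)&(s>150)&(z>.04)&(z<.06)&(y<.28)&(y>.03),.05,100)
rep('cyl',(z>.075)&(z<.085)&(s<80)&(y<.22)&(y>.05)&(abs(x-.65)<.08),.08,50)
rep('slot',(s<80)&(v<110)&(np.hypot(x-.654,y-.148)<.023),.08,8,1)
E
python3 key.py k1.png
```

```text
33.675 [ 0.6078 -0.0211  0.2908]
keytop [277. 197.] 224 rect [640.3 -74.4] [34.5 10.5] 10.6 z med 0.085 max 0.086
stand [283. 187.] 3199 rect [641.3 -73.1] [81.3 80.9] 12.3 z med 0.045 max 0.047
swtop [440. 200.] 2888 rect [656.  149.4] [110.  110.7] 6.8 z med 0.050 max 0.052
cyl [455. 213.] 1172 rect [656.6 151.3] [56.2 54.5] 48.8 z med 0.080 max 0.082
slot [453. 213.] 33 rect [656.3 148.1] [14.   4.3] 10.0 z med 0.067 max 0.079
```

View pics/k1.png

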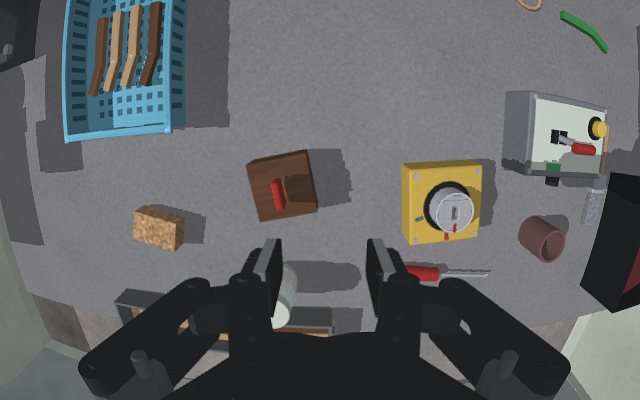

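Key head at (278,195), slot at (454,213), bench otherwise undisturbed and the blanks still in the basket. I'll measure slot and key from the same relative pose, so the camera bias cancels.

Call:
play_rows(
  steps="-0.017 0.042 0 0 -0.4 0 0; -0.017 0.042 0 0 0 0 0; -0.017 0.042 0.02 0 0 0 0; 0 0.042 0.03 0 0 -5.5 0; 0 0 0.03 0 0 0 0; 0 0 0.01 0 0 0 0; 0 0 0 0 0 0 0; 0 0 0 0 0 0 0",
)

```text
clock: 34.72
tcp_pos: [0.6563, 0.1485, 0.2054]
tool_rot: [[-0.992, -0.127, 0.02], [-0.127, 0.992, 0.002], [-0.021, -0.001, -1.0]]
contact_force: [0.1, 0.1, -0.1]
grip_width: 0.0429
grip_force: 0.0
```

```bash
python3 key.py k2.png; python3 -c "
from h import *
plan([.654,.149,.2],187)
plan([.638,-.0755,.205],192)
im=cv2.imread('pics/k2.png');cv2.imwrite('pics/k2c.png',cv2.resize(im[160:320,220:420],(800,600)))"
```

```text
34.725 [0.6563 0.1485 0.2054]
keytop [109. 148.] 259 rect [640.6 -73.1] [35.5 12.2] 12.5 z med 0.085 max 0.086
stand [137. 142.] 3068 rect [641.7 -71.3] [79.5 84.1] 12.7 z med 0.045 max 0.047
swtop [326. 172.] 6262 rect [655.7 151.7] [108.2 107.8] 6.9 z med 0.050 max 0.052
cyl [327. 187.] 2643 rect [656.9 151.7] [54.9 54. ] 7.5 z med 0.080 max 0.082
slot [325. 187.] 154 rect [656.5 149.9] [15.8  7.2] 7.4 z med 0.053 max 0.079
slot [316. 357.] 9905 rect [835.2 167.4] [257.6 198.1] 7.6 z med 0.293 max 0.309
slot [373. 274.] 409 rect [738.4 209.2] [75.7  9.7] 23.2 z med 0.233 max 0.246
turn [-0.02  1.2   0.3 ] shift now [0.0025 0.001  0.0055] shift after [0.0024 0.001  0.0055]
turn [-0.08  1.2  -4.7 ] shift now [ 0.0468 -0.2196 -0.0004] shift after [ 0.0646 -0.2151  0.0005]
```

View pics/k2c.png

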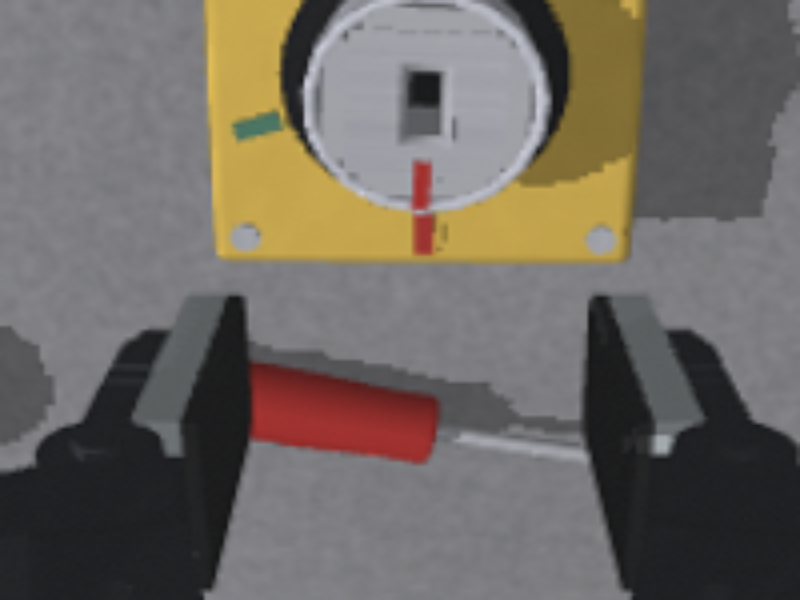

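Slot is clearly visible at crop (425,100), along the box's x axis (about 7°), rotor at off. Levelling the tool and going over the key.

Call:
play_rows(
  steps="0 0 -0.005 0 1.2 -4.7 0; 0.016 -0.05 0 0 0 0 0; 0.016 -0.055 0 0 0 0 0; 0.016 -0.055 0 0 0 0 0; 0.016 -0.055 0 0 0 0 0; 0 0 0 0 0 0 0; 0 0 0 0 0 0 0; 0 0 0 0 0 0 0",
)

```text
clock: 35.78
tcp_pos: [0.6382, -0.0739, 0.2095]
tool_rot: [[-0.978, -0.21, -0.002], [-0.21, 0.978, -0.002], [0.002, -0.001, -1.0]]
contact_force: [-0.6, 0.0, 1.2]
grip_width: 0.0427
grip_force: 0.0
```

```bash
python3 key.py k3.png; python3 -c "
from h import *
plan([.638,-.0755,.205],192);plan([.638,-.0755,.205],191.5)"
```

```text
35.775 [ 0.6382 -0.0739  0.2095]
keytop [322. 192.] 407 rect [640.1 -75. ] [35.2  9.1] 12.2 z med 0.085 max 0.086
stand [323. 181.] 5406 rect [641.2 -73.9] [79.4 80.3] 12.2 z med 0.045 max 0.047
swtop [492. 226.] 2677 rect [655.3 148.4] [107.8 113.8] 7.2 z med 0.050 max 0.052
swtop [510. 271.] 181 rect [698.1 187.3] [17.4 47.4] 12.9 z med 0.050 max 0.052
cyl [515. 246.] 1330 rect [656.3 150.8] [57.  56.8] 25.7 z med 0.080 max 0.081
slot [522. 227.] 16 rect [632.3 148.1] [ 2.2 10.8] 1.3 z med 0.079 max 0.080
slot [516. 237.] 104 rect [644.8 146.4] [15.4 32.7] 2.4 z med 0.080 max 0.081
turn [-0.08 -0.16  0.16] shift now [ 0.0005 -0.0018  0.0044] shift after [ 0.0005 -0.0018  0.0043]
turn [-0.08 -0.16  0.66] shift now [ 0.0005 -0.0018  0.0044] shift after [ 0.0005 -0.0018  0.0043]
```

Call:
play_rows(
  steps="0.0005 -0.0025 0.05 0 0 0 0; 0 0 0.05 0 0 0 0; 0 0 0.03 0 0 0 0; 0 0 0.02 0 0 0 0; 0 0 0 0 0 0 0; 0 0 0 0 0 0 -0.4; 0 0 0 0 0 0 -0.4; 0 0 0 0 0 0 -0.5",
)

```text
clock: 36.83
tcp_pos: [0.6381, -0.078, 0.0602]
tool_rot: [[-0.978, -0.209, -0.001], [-0.209, 0.978, -0.002], [0.001, -0.002, -1.0]]
contact_force: [0.0, -0.2, -0.4]
grip_width: 0.0209
grip_force: 0.0
```

Call:
play_rows(
  steps="0 0 0 0 0 0 -0.6; 0 0 0 0 0 0 -0.7; 0 0 0 0 0 0 -0.8; 0 0 0 0 0 0 -1; 0 0 0 0 0 0 -1; 0 0 0 0 0 0 -1",
  squeeze=30,
)

```text
clock: 37.58
tcp_pos: [0.6373, -0.0776, 0.0591]
tool_rot: [[-0.978, -0.209, -0.003], [-0.209, 0.978, -0.001], [0.003, -0.001, -1.0]]
contact_force: [-0.4, 2.5, 1.1]
grip_width: 0.0094
grip_force: 30.1
```

```bash
python3 -c "
from h import *
o=r.get_obs();print(o['tcp_pos'],o['tool_rot'].round(4),o['contact_force'],o['torque'],o['grip_width'])"
```

```text
[ 0.63733389 -0.07758698  0.05912648] [[-9.779e-01 -2.089e-01 -3.100e-03]
 [-2.089e-01  9.779e-01 -1.500e-03]
 [ 3.300e-03 -8.000e-04 -1.000e+00]] [-0.36897574  2.51072912  1.14598734] [0.60965479 0.24957613 0.05147266] 0.009368566846888858
```

Key gripped cleanly (9.4 mm, low side force). Lifting and moving over the slot.

Call:
play_rows(
  steps="0 0 0 0 0 0 -1; 0 0 -0.015 0 0 0 -1; 0 0 -0.02 0 0 0 -1; 0 0 -0.025 0 0 0 -1; 0 0 -0.02 0 0 4.9 -1; 0 0 0 0 0 0 -1; 0 0 0 0 0 0 -1",
  squeeze=60,
)

```text
clock: 38.45
tcp_pos: [0.6372, -0.0782, 0.1385]
tool_rot: [[-0.992, -0.125, -0.004], [-0.125, 0.992, -0.003], [0.004, -0.002, -1.0]]
contact_force: [-0.2, -1.0, -1.3]
grip_width: 0.0086
grip_force: 61.3
```

```bash
python3 -c "
from h import *
o=r.get_obs();print(o['tcp_pos'],o['contact_force'],o['grip_width'])
plan([.6535,.1486,.139],187.1)"
```

```text
[ 0.6372158  -0.07818989  0.13851485] [-0.16664134 -0.99951123 -1.32310911] 0.008643633829772282
turn [-0.12 -0.24  0.08] shift now [-0.0445  0.223  -0.0011] shift after [-0.0442  0.223  -0.0005]
```

Call:
play_rows(
  steps="-0.01 0.04 0 0 0 0 -1; -0.0115 0.05 0 0 0 0 -1; -0.0115 0.05 0 0 0 0 -1; -0.0115 0.05 0 0 0 0 -1; 0 0.033 0 0 0 0 -1; 0 0 0 0 0 0 -1; 0 0 0 0 0 0 -1; 0 0 0 0 0 0 -1",
)

```text
clock: 39.45
tcp_pos: [0.654, 0.1475, 0.138]
tool_rot: [[-0.992, -0.123, -0.004], [-0.123, 0.992, -0.003], [0.004, -0.002, -1.0]]
contact_force: [0.0, -0.5, 0.0]
grip_width: 0.0092
grip_force: 61.3
```

```bash
python3 key.py k4.png; python3 -c "
from h import *
plan([.6535,.1486,.125],187.1)
im=cv2.imread('pics/k4.png');cv2.imwrite('pics/k4c.png',cv2.resize(im[160:320,220:420],(800,600)))"
```

```text
39.45 [0.654  0.1475 0.138 ]
keytop [324. 232.] 191 rect [641.3 146.6] [ 7.6 10.6] 4.3 z med 0.145 max 0.150
stand [ 99. 159.] 4967 rect [641.3 -70.8] [79.5 85.6] 12.4 z med 0.045 max 0.047
swtop [327. 185.] 8383 rect [655.7 151.5] [108.7 107.5] 7.1 z med 0.050 max 0.052
cyl [329. 211.] 3525 rect [652.2 151.2] [47.4 55. ] 3.4 z med 0.080 max 0.107
slot [327. 217.] 232 rect [655.  149.9] [14.3  8.6] 2.4 z med 0.057 max 0.107
slot [323. 333.] 15632 rect [763.8 158.3] [188.1 148.6] 7.6 z med 0.220 max 0.242
turn [-0.11 -0.22 -0.06] shift now [0.0004 0.0012 0.0132] shift after [0.0005 0.0012 0.0132]
```

View pics/k4c.png

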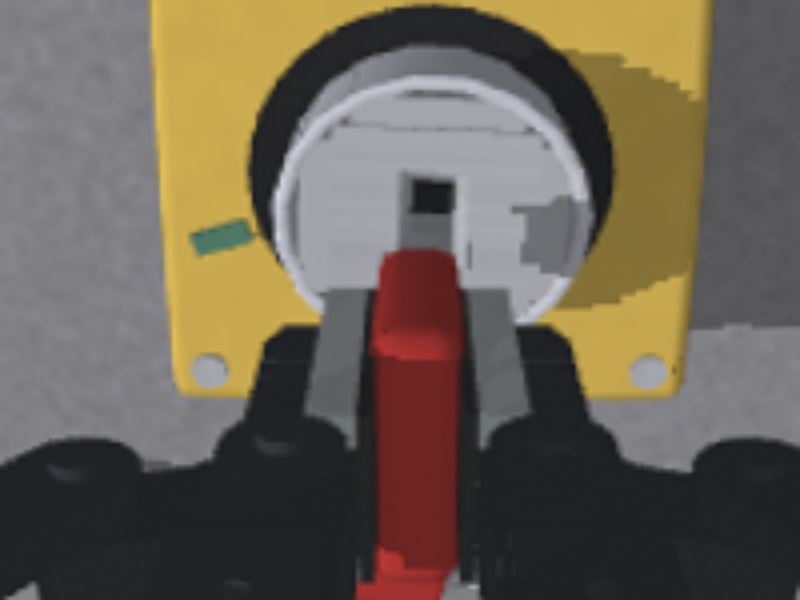

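Key is at crop x≈418 and the slot centre at ≈428, so it needs about 1.5 mm more in +y. Lowering gently.

Call:
play_rows(
  steps="0.0005 0.0015 0.012 0 0 0 -1; 0 0 0.004 0 0 0 -1; 0 0 0 0 0 0 -1; 0 0 0.003 0 0 0 -1; 0 0 0.002 0 0 0 -1; 0 0 0 0 0 0 -1",
)

```text
clock: 40.25
tcp_pos: [0.6532, 0.1505, 0.1174]
tool_rot: [[-0.992, -0.124, -0.003], [-0.124, 0.992, -0.002], [0.004, -0.002, -1.0]]
contact_force: [-0.0, -0.3, -0.8]
grip_width: 0.0089
grip_force: 61.3
```

Call:
play_rows(
  steps="0 0 0.002 0 0 0 -1; 0 0 0.002 0 0 0 -1; 0 0 0.002 0 0 0 -1; 0 0 0 0 0 0 -1; 0 0 0 0 0 0 -1",
)

```text
clock: 40.88
tcp_pos: [0.6532, 0.1503, 0.1114]
tool_rot: [[-0.992, -0.124, -0.003], [-0.124, 0.992, -0.002], [0.003, -0.002, -1.0]]
contact_force: [0.5, -0.9, -1.0]
grip_width: 0.0089
grip_force: 61.3
```

In the slot with no resistance; pushing home.

Call:
play_rows(
  steps="0 0 0.004 0 0 0 -1; 0 0 0.004 0 0 0 -1; 0 0 0.004 0 0 0 -1; 0 0 0.003 0 0 0 -1; 0 0 0.002 0 0 0 -1; 0 0 0.001 0 0 0 -1; 0 0 0 0 0 0 -1",
)

```text
clock: 41.75
tcp_pos: [0.6532, 0.1503, 0.0942]
tool_rot: [[-0.992, -0.124, -0.003], [-0.124, 0.992, -0.002], [0.003, -0.002, -1.0]]
contact_force: [-1.9, -0.4, 3.7]
grip_width: 0.0086
grip_force: 61.9
```

Call:
play_rows(
  steps="0 0 0.0005 0 0 6 -1; 0 0 0 0 0 7 -1; 0 0 0 0 0 7 -1; 0 0 0 0 0 7 -1; 0 0 0 0 0 7 -1; 0 0 0 0 0 7 -1; 0 0 0 0 0 7 -1; 0 0 0 0 0 0 -1",
)

```text
clock: 42.75
tcp_pos: [0.6539, 0.1517, 0.0941]
tool_rot: [[-0.758, 0.653, -0.001], [0.653, 0.758, 0.0], [0.001, -0.0, -1.0]]
contact_force: [-1.2, 2.6, 5.4]
grip_width: 0.009
grip_force: 62.2
```

```bash
python3 -c "
from h import *
o=r.get_obs();print(o['joint_pos'].round(3),o['contact_force'],o['torque'].round(2))"
```

```text
[2.28e-01 6.61e-01 2.99e-01 1.21e+00 1.00e-03 9.39e-01] [-1.18028256  2.61716826  5.44368737] [ 0.61  0.19 -0.  ]
```

Call:
play_rows(
  steps="0 0 0 0 0 7 -1; 0 0 0 0 0 7 -1; 0 0 0 0 0 7 -1; 0 0 0 0 0 7 -1; 0 0 0 0 0 6 -1; 0 0 0 0 0 2 -1; 0 0 0 0 0 0 -1; 0 0 0 0 0 0 -1",
)

```text
clock: 43.75
tcp_pos: [0.6551, 0.1525, 0.0942]
tool_rot: [[-0.231, 0.973, 0.002], [0.973, 0.231, 0.002], [0.001, 0.002, -1.0]]
contact_force: [3.0, 4.8, 3.7]
grip_width: 0.0093
grip_force: 61.9
```

```bash
python3 -c "
from h import *
o=r.get_obs();print(o['joint_pos'].round(3),o['contact_force'],o['torque'].round(2),o['joint_torque'].round(2))"
```

```text
[2.280e-01 6.610e-01 3.000e-01 1.207e+00 1.000e-03 1.565e+00] [2.98072549 4.83159594 3.73038476] [ 1.18 -0.48  0.19] [ -3.02 -52.44  21.37   1.36  -1.34   0.17]
```

Call:
play_rows(
  steps="0 0 0 0 0 0 -0.7; 0 0 0 0 0 0 -0.4; 0 0 0 0 0 0 -0.2; 0 0 0 0 0 0 -0.2; 0 0 -0.03 0 0 0 -0.2; 0 0 -0.05 0 0 0 -0.2; 0 0 -0.05 0 0 0 -0.2; 0 0 0 0 0 0 -0.2",
)

```text
clock: 44.75
tcp_pos: [0.6562, 0.151, 0.2291]
tool_rot: [[-0.227, 0.974, 0.007], [0.974, 0.227, 0.0], [-0.002, 0.007, -1.0]]
contact_force: [1.3, 1.1, -0.3]
grip_width: 0.0343
grip_force: 0.0
```

Call:
play_rows(
  steps="0 -0.04 -0.04 0 0 0 -0.2; 0 -0.05 -0.05 0 0 0 -0.2; 0 -0.05 0 0 0 0 -0.2; 0 -0.05 0 0 0 0 -0.2; 0 0 0 0 0 0 -0.2",
)

```text
clock: 45.38
tcp_pos: [0.4703, 0.1078, 0.3072]
tool_rot: [[-0.227, 0.974, -0.007], [0.974, 0.227, -0.003], [-0.001, -0.007, -1.0]]
contact_force: [0.8, 0.9, 0.2]
grip_width: 0.034
grip_force: 0.0
```

```bash
python3 key.py k5.png
```

```text
45.375 [0.4703 0.1078 0.3072]
keytop [479. 177.] 428 rect [651.9 150.6] [22.1 37.8] 16.7 z med 0.115 max 0.121
stand [419. 281.] 153 rect [655.8 -37.2] [34.3 15. ] 9.7 z med 0.045 max 0.357
swtop [453. 165.] 2573 rect [656.4 150.5] [109.5 107.5] 7.1 z med 0.050 max 0.052
cyl [465. 170.] 748 rect [651.2 151.4] [55.7 43.9] 76.6 z med 0.080 max 0.088
slot [472. 160.] 33 rect [655.5 168.6] [14.6  9.4] 31.9 z med 0.080 max 0.096
```

View pics/k5.png

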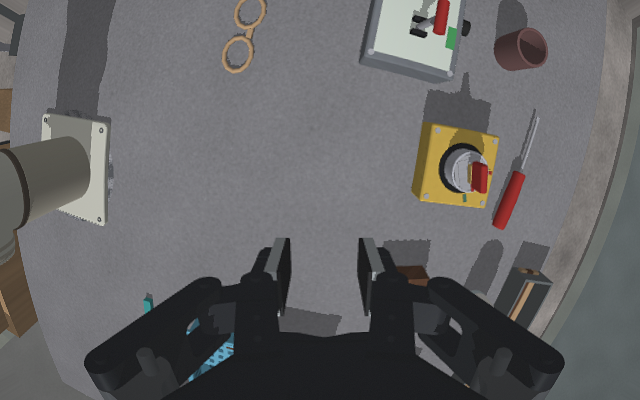

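Key home (head top z 0.121, 0.120 expected) and turned about 80°, to around 107°. Lever bar on the up side. Last check on the blanks, button and lever.

Run:
```python
from h import *
c=get('scene');save(c,'end.png')
P=cloud(c);h,s,v=cv2.split(cv2.cvtColor(c['img'],cv2.COLOR_RGB2HSV))
for ce,(vv,uu) in comps((h<22)&(s>60)&(P[...,2]<.06)&(P[...,0]<.6)&(P[...,1]<.2),2,100): print(ce.round(),len(vv),P[vv,uu].mean(0).round(3))
cv2.imwrite('pics/endc.png',cv2.resize(cv2.imread('pics/end.png')[110:400,130:450],(662,600)))
```

```text
[ 33. 176.] 4969 [-0.839  0.021 -0.372]
[  7. 233.] 455 [-0.62  -0.252 -0.311]
[223. 321.] 328 [ 0.432 -0.283  0.015]
[228. 343.] 379 [ 0.476 -0.326  0.015]
[205. 346.] 378 [ 0.436 -0.358  0.021]
[197. 360.] 380 [ 0.437 -0.392  0.015]
```

View pics/endc.png

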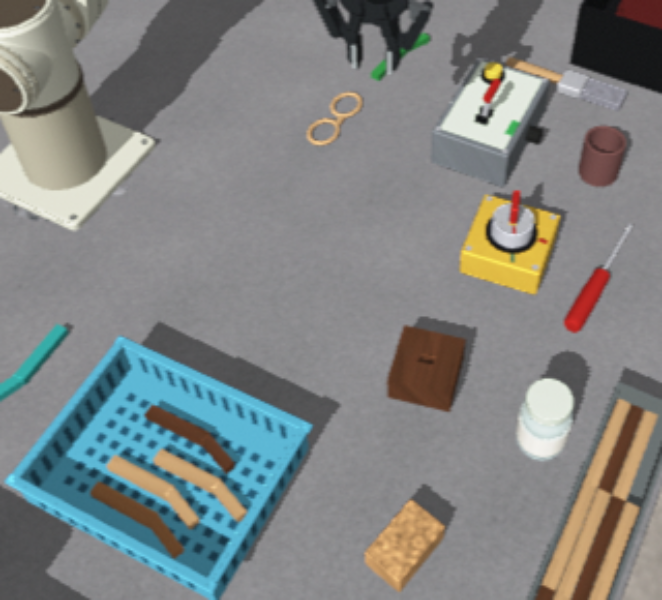

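All four blanks are still inside the basket; one was nudged along but is well within the walls. Lever up, button out, key upright and turned. Handing in.

```bash
python3 -c "
from bench import r
print(r.close_job())"
```

```text
the job is handed in; nothing more can be done
None
```

The job is handed in (no verdict came back): the last images show all four blanks in the basket, the lever back up, the button out, the key home in the switch and turned clockwise about 80°, and none of the other things on the bench visibly moved.

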